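# Hold a valve spring compressed for the clip

### The job

Lift the wooden-handled push tool up and off its two-prong hook, put its brass nose into the open top of the stainless spring housing and press the spring cup down 10 mm, so that the pin in the side slot is level with the two studs beside it and I can slip the retaining clip in. Never run the spring down to its stop, and leave the loose parts on the bench as they lie. Finish while still gripping the tool and holding the spring pressed at that level; do not let go.

Things in the scene. Friction and masses are not known exactly. Their poses are not given: they have to be found in the camera images.
- push_tool: Push tool, loose, about 160 g, hanging upright, z up. Origin: centre of the nose (lower end). From the nose up: brass shank 12 mm in diameter to 75 mm; brass collar 36 mm in diameter, 75 to 82 mm; square wooden grip 24 x 24 mm, 82 to 132 mm (top), faces square to the tool's x and y. Hung, its collar rests on the prongs: nose 39 mm, grip 121 to 171 mm above the bench.
- tool_nose (a point): The nose of the push tool: centre of the flat lower end of the shank (same as the tool's origin).
- hook_stand: Steel stand fixed to the bench. Origin: on the bench below the hung tool; x points to the post. Base 110 x 90 x 10 mm centred at x = 30 mm; post 40 mm wide at x = 51 to 69 mm, 114 mm high. Two 8 mm round prongs run level from it to x = -29 mm at y = -14 and +14 mm (20 mm gap), top at 114 mm; their ends turn up to 122 mm. Only the tool's grip stands higher.
- housing: Stainless upright tube, 50 mm outside, bore 28 mm, open rim 85 mm above the bench, on a base 100 x 90 x 10 mm fixed to the bench. Origin: bench level on the tube's axis. On its +x side a dark slot with a brass pin (6 mm thick, part of the cup), centre 60 mm above the bench with the cup up, between two fixed steel studs 6 mm high, centres at 50 mm.
- mouth (a point): Centre of the housing's open top, in the plane of the rim, 85 mm above the bench.
- cup_top (a point): Centre of the top face of the brass spring cup inside the bore (flat disc 25 mm in diameter): 12 mm below the rim (73 mm above the bench) when up; it moves with the cup. Wanted level: 63 mm above the bench, 22 mm below the rim.
- cup (a joint): How far the sprung cup is pressed down, in m: 0 up (start), 0.010 wanted, 0.020 at the stop. The spring needs about 4 N to start and 0.6 N more per mm: about 10 N at 10 mm, 16 N at the stop; it pushes back up, and the tool's own weight does not move it.
- finger_hook_a: Bystander: loose nickel finger hook, J-shaped, about 50 x 40 mm, 8 mm high, lying flat; origin at bench level, in the middle of its bend.
- finger_hook_b: Bystander: a second finger hook like the first.
- flare: Bystander: loose brass bell flare offcut, standing mouth down, 90 mm in diameter at the bench, 55 mm high; origin at bench level on its axis.
- scribe: Bystander: loose blued steel scribe lying along its x, 132 mm long, 8 mm high, origin under the middle of its 90 mm square body.
- bin: Bystander: wooden parts bin fixed to the bench well to the right (-y), 300 x 220 mm, 110 mm high, its drop gate shut; origin under its centre.
There are look-alikes about, which are no part of the job. What is shaped like the housing but turquoise is not meant.

How it is judged:
By the outcome, as a careful person would: the job done as asked, in the order asked, and still so for the second after the job is handed in, while the arm keeps its last pose, push and grip.
It also fails if it takes over 48 s, if anything falls off the work surface, if the arm or the gripper's body presses on something with over 40 N, if the wrist force passes 120 N, or if a joint passes its speed limit or range.

### The arm

A 6-joint arm with a two-finger parallel gripper is mounted at the origin on the work surface. World frame = base frame: x ahead of the robot, y to its left, z up, the work surface at z = 0. Lengths are in mm, angles in rad, forces in N, time in s.
With the tool pointing down it reaches from about 275 to 750 mm from the base axis. Payload 10.2 kg.
Tool frame: the origin (TCP) lies at the very end of the fingers, on their centre line; the grasp point (between the pads) lies 19 mm behind it; x points along the fingers, y is the direction in which the jaws open and shut, and the axes are right-handed (so a half turn about x gives the same grasp; the last joint's range is limited). The gripper opens to 85 mm and grips with 20 to 120 N. Pads are 22 mm wide; open, the fingers measure 114 mm over their backs; the gripper's body (76 mm by 85 mm) begins 54 mm behind the grasp point. The pads swing forward as they close: fully open they stand 13 mm farther back than shut.
Start: joints at [-1.542, 0.313, 1.498, -0, 1.331, -0.223], TCP at [130.789, -508.454, 231.294] pointing down, gripper open.
Joint ranges: [-2.94, 2.94], [-0.97, 2.17], [0.19, 2.56], [-1.23, 4.37], [0.02, 3.11], [-2.88, 2.88]. Speed limits (rad/s): [2.39, 2.39, 3.01, 3.14, 3.14, 3.14].

### API

Orientations are given as a unit quaternion [w, x, y, z].
In Python, from rig import ctrl, viewer, finish_job gives the robot as it stands.
- The arm moves only by the tool carry_out, never from a script. Its argument "targets" is a list of rows, each an object of numbers: "x", "y", "z": the shift along the world's x, y, z in m; "ax", "ay", "az": the turn, a rotation vector about the world's x, y, z in rad; "hand": the opening, from -1 (shut) to 1 (fully open). A call has 1 to 5 rows; each row is the pose to reach, as a shift and turn from the pose commanded when the call began; what a row does not reach only later rows make up. A row lasts 1/8 s, in which the tool goes at most 62.5 mm and 10.7 degrees, less where a joint would pass 70% of its speed; a pose out of reach is approached as far as the arm can. A call with a gripper value outside its range is refused whole. The fingers move at their own pace and stop on an object; "grip_force" is the grip in N (left out, the last holds). Time passes only in rows, so rows that repeat a pose let the fingers close. It gives the time, the measured TCP pose, the force and the opening at its end, in the units of the state.
- ctrl.sense(): the state, without advancing time (a new reading comes with each control period).
- viewer.capture(name): name is "scene" or "top" or "wrist"; returns the picture (480x640x3 uint8, blue, green, red); there is no depth.
- viewer.camera_info(name): a dict with "fx", "fy", "cx", "cy" (pixels), "R" (3x3) and "t" (3): a world point X has camera coordinates R X + t. Camera axes: x right, y down, z forward; pixel columns grow to the right and rows downward; lengths in mm; the calibration is good to about 2 mm. The wrist camera is an equidistant fisheye: a pixel r from the principal point sees the ray r / f radians off the axis. A picture is of the moment at which its call begins: read the wrist's pose just before it. camera_info takes no time and is no camera call; for the wrist camera it gives the pose at the moment of the call.
- finish_job(): hands the job in, once; it reports no verdict.
The state is a dict: "time_s": time; "joints": joint angles; "dq": joint speeds; "tau": joint torques, N m; "eef_pos": TCP position; "ee_rot": TCP orientation; "force": force on the tool from outside, world axes, zero at the start; "wrist_torque": the same for the moment, N m; "grip_width": opening from 0.0 (shut) to 1.0 (fully open).
Only numpy, scipy, OpenCV 4.12 (cv2) and the standard library are available. Lean on these libraries where they do the work, as an engineer would, in place of code of your own. Each camera call takes 0.05 s, during which the arm holds its last target. There are 200 camera calls.

## Working session

There is one attempt and no reset: what is moved stays moved. The work goes in short steps, Python scripts to look and compute and a tool call to move; the robot and the scene stay as the last step left them, time stands still between calls to the robot, and variables do not carry over. Pictures are saved under pics/ and viewed, about 8 in all and at most 12, crops included, and the job is handed in when it is done.

Besides the shell and the picture viewer there is one more tool, called after "Request:" as name([rows], argument=value, ...), one row to a line, values as JSON. carry_out: Moves the arm, as the interface text tells. Its arguments: {"type":"object","properties":{"targets":{"type":"array"},"grip_force":{"type":"number"}},"required":["targets"]}

```bash
mkdir -p pics; ls
python3 - <<'E'
from rig import ctrl, viewer
import cv2
print(ctrl.sense())
for n in("scene","top"):
    print(viewer.camera_info(n)); cv2.imwrite(f"pics/{n}0.png",viewer.capture(n))
E
```

```text
pics
{'time_s': 0.0, 'joints': array([-1.54238890e+00,  3.13473482e-01,  1.49843365e+00,  2.48304904e-05,
        1.33103672e+00, -2.23397588e-01]), 'dq': array([-0.00051614,  0.00016376,  0.00164056,  0.00046886, -0.00069643,
        0.00064881]), 'tau': array([ 5.63073227e-04, -4.12268829e+01, -2.59742171e+01, -1.26349278e-04,
        4.15743707e-03, -2.75885490e-06]), 'eef_pos': array([ 130.79294636, -508.17551809,  230.72436489]), 'ee_rot': array([ 0.08831478,  0.70156494,  0.08926403, -0.70145496]), 'force': array([-0.74056897, -0.50519144, -0.38105848]), 'wrist_torque': array([-0.01451904,  0.00103613,  0.01388971]), 'grip_width': 0.9998118950982443}
{'fx': 467.078520016225, 'fy': 467.078520016225, 'cx': 312.96691273835086, 'cy': 238.82171198623456, 'R': array([[ 0.56577734,  0.82455629, -0.00171246],
       [ 0.53039513, -0.36552436, -0.76490061],
       [-0.63132956,  0.43185515, -0.64414604]]), 't': array([-212.28736088, -298.19655203, 1721.65321866])}
{'fx': 508.3951646930944, 'fy': 508.3951646930944, 'cx': 317.7908177499063, 'cy': 244.13514812137961, 'R': array([[-0.07590895, -0.99710777,  0.00373083],
       [-0.97285426,  0.07324117, -0.21952293],
       [ 0.21861477, -0.02029331, -0.97560021]]), 't': array([-91.79699362, 603.1574004 , 989.54705883])}
```

View pics/scene0.png

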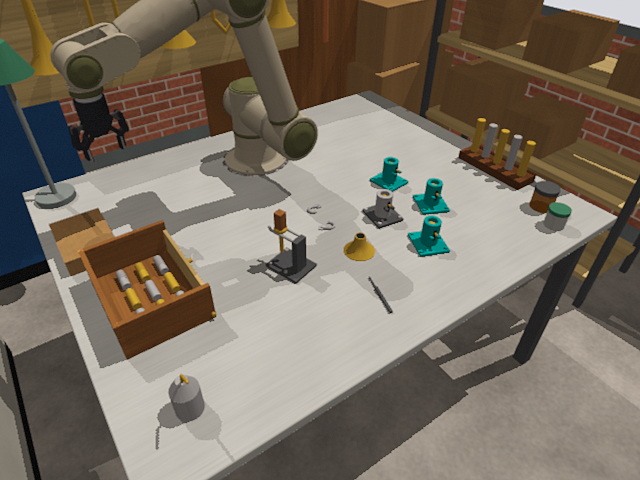

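View pics/top0.png

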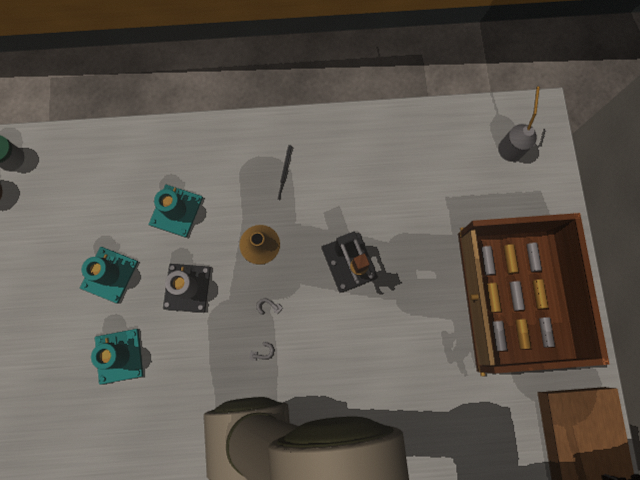

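The scene view shows the tool with its wooden grip on the hook at (280,218), the steel housing at (383,205), and three turquoise look-alikes at (390,170), (433,193) and (431,233). In the top view the tool grip is at (359,261), the steel housing mouth at (179,283), and the turquoise ones at (168,200), (97,269) and (107,355). The bell flare (259,243) and the pegs in the bin and rack could also be confused with them. I choose the grey housing and the wooden grip on the hook, and check both in a close crop.

```bash
cat > h.py <<'E'
import numpy as np, cv2
from rig import ctrl, viewer
def ray(info,u,v,fish=False):
    x=np.array([(u-info['cx'])/info['fx'],(v-info['cy'])/info['fy']])
    if fish:
        r=np.hypot(*x); d=np.array([*(x/max(r,1e-9)*np.sin(r)),np.cos(r)])
    else: d=np.array([*x,1.])
    R=np.array(info['R']);t=np.array(info['t'])
    return -R.T@t, R.T@d/np.linalg.norm(d)
def onz(info,u,v,z,fish=False):
    c,d=ray(info,u,v,fish); return c+d*(z-c[2])/d[2]
def proj(info,X):
    p=np.array(info['R'])@np.array(X)+info['t']; return info['fx']*p[0]/p[2]+info['cx'],info['fy']*p[1]/p[2]+info['cy']
E
python3 - <<'E'
from h import *
s=cv2.imread('pics/scene0.png');t=cv2.imread('pics/top0.png')
def cr(im,x,y,w=80,h=60): return cv2.resize(im[y:y+h,x:x+w],(400,300),interpolation=cv2.INTER_CUBIC)
cv2.imwrite('pics/c1.png',np.vstack([np.hstack([cr(t,320,225),cr(t,140,255)]),np.hstack([cr(s,245,205,100,75),cr(s,345,180)])]))
ti=viewer.camera_info('top'); si=viewer.camera_info('scene')
print('grip',onz(ti,359,261,171),onz(si,280,212,171)); print('mouth',onz(ti,179,283,85),onz(si,383,196,85))
E
```

```text
grip [ 533.51132608 -208.74590591  171.        ] [ 535.50660775 -210.84103524  171.        ]
mouth [531.73317658 147.00778852  85.        ] [540.77820722 138.47663569  85.        ]
```

View pics/c1.png

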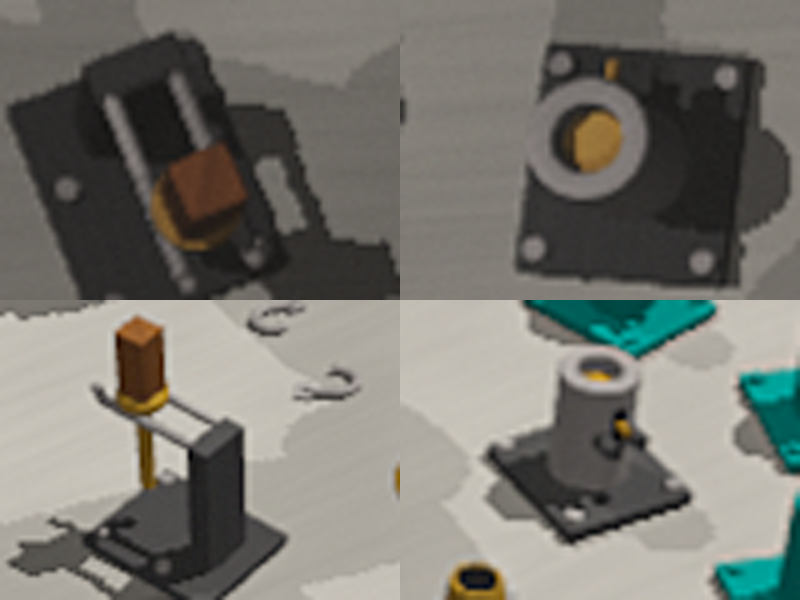

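The crop confirms both choices: the wooden square grip sits over its brass collar on the prongs, and the bare-steel tube has a brass cup inside. The refined top-view pixels are about (361.8,260.5) for the grip top and (177.4,282.6) for the mouth.

Run:
```python
from h import *
from scipy.spatial.transform import Rotation as Ro
ti=viewer.camera_info('top'); si=viewer.camera_info('scene')
def tri(a,b):
    (c1,d1),(c2,d2)=ray(ti,*a),ray(si,*b)
    k=np.linalg.lstsq(np.c_[d1,-d2],c2-c1,rcond=None)[0]; p,q=c1+d1*k[0],c2+d2*k[1]
    return ((p+q)/2).round(1),np.linalg.norm(p-q).round(1)
print('grip',onz(ti,361.8,260.4,171),onz(si,280.2,212.5,171),tri((361.8,260.4),(280.2,212.5)))
print('mouth',onz(ti,177.4,282.6,85),onz(si,384.8,194.2,85),tri((177.4,282.6),(384.8,194.2)))
f=lambda x,y:onz(ti,320+x/5,225+y/5,114)
for a,b in(((185,280),(108,98)),((258,255),(177,75))):
    d=f(*b)-f(*a); print('prong yaw',np.degrees(np.arctan2(d[1],d[0])),f(*a),np.linalg.norm(d))
g=lambda x,y:onz(ti,320+x/5,225+y/5,171)
for a,b in(((225,143),(170,165)),((247,190),(225,143))):
    d=g(*b)-g(*a); print('grip edge yaw',np.degrees(np.arctan2(d[1],d[0])),np.linalg.norm(d))
s=ctrl.sense();q=s['ee_rot'];M=Ro.from_quat(q[[1,2,3,0]]).as_matrix();print(M.round(3)); print('jaw yaw',np.degrees(np.arctan2(M[1,1],M[0,1])))
print(s['eef_pos'])
t=cv2.imread('pics/top0.png');hs=cv2.cvtColor(t,cv2.COLOR_BGR2HSV)[225:285,320:400]
m=cv2.inRange(hs,(3,90,60),(14,255,255)) 
cs=max(cv2.findContours(m,0,1)[0],key=cv2.contourArea); print(cv2.minAreaRect(cs),cv2.contourArea(cs)); 
# bright = top face hull of grip pixels; print
print(t[250:272,352:374,2])
```

```text
grip [ 534.2488145 -214.0372854  171.       ] [ 537.59462202 -211.52254549  171.        ] (array([ 535.4, -212.5,  169.9]), np.float64(3.8))
mouth [532.78490838 150.1925406   85.        ] [536.72409945 149.06295266  85.        ] (array([533.6, 151.4,  82.1]), np.float64(1.1))
prong yaw 17.584685636611333 [ 504.68739682 -206.8528939   114.        ] 78.5094528705365
prong yaw 18.538807589913922 [ 512.36294752 -236.27415286  114.        ] 78.51842880899557
grip edge yaw 107.72111374368319 22.25103096166699
grip edge yaw 19.32400469087953 19.422929359803447
[[-0.     0.249 -0.968]
 [ 0.001 -0.968 -0.249]
 [-1.    -0.001 -0.   ]]
jaw yaw -75.57142811759364
[ 130.78506803 -508.23027318  230.80500748]
((40.94999694824219, 35.85000228881836), (12.332881927490234, 12.649109840393066), 71.56504821777344) 134.0
[[ 27  28  30  29  24  68 104 107  86  53  44  43  33  29  34  49  53  50
   51  51  50  51]
 [ 30  29  31  29  26  35  86 111  97  71  49  49  37  29  32  49  54  52
   52  51  51  49]
 [ 29  30  30  28  30  26  81 111 104  92  60  42  35  27  28  39  52  51
   50  50  51  52]
 [ 29  30
[... 1058 characters left out ...]
6  86  86  91  91  88  80  53
   40  40  39  85]
 [ 92  52  45  46  66  89  95  86  82  82  86  88  88  85  74  68  46  39
   42  43  37  44]
 [102  66  50  46  46  81  93  88  84  85  86  78  70  61  42  36  34  39
   42  42  41  41]
 [123  95  56  46  45  74  88  84  79  73  69  53  37  35  36  42  36  38
   42  42  44  36]
 [121 106  60  43  45  47  71  69  59  43  38  38  37  36  39  47  43  36
   40  44  40  37]
 [120 125  81  46  46  45  49  41  37  35  36  36  35  40  46  48  46  33
   41  42  43  41]
 [122 125 108  63  43  41  35  36  35  35  35  39  45  51  53  49  45  37
   38  41  43  43]
 [105 122 125  80  46  36  32  32  35  40  44  51  56  53  47  44  47  44
   32  33  40  41]]
```

Request:
carry_out([
  {"x":0.05,"y":0.036},
  {"x":0.1,"y":0.072},
  {"x":0.15,"y":0.108},
  {"x":0.2,"y":0.144},
  {"x":0.24,"y":0.172},
])

```text
invalid input at $.targets[0]: expected keys x, y, z, ax, ay, az, hand
```

Request:
carry_out([
  {"x":0.04,"y":0.03,"az":0.03},
  {"x":0.08,"y":0.06,"az":0.06},
  {"x":0.12,"y":0.09,"az":0.06},
  {"x":0.164,"y":0.123,"az":0.06},
  {"x":0.164,"y":0.123,"az":0.06},
])

```text
invalid input at $.targets[0]: expected keys x, y, z, ax, ay, az, hand
```

Run:
```python
from h import *
from scipy.spatial.transform import Rotation as Ro
s=ctrl.sense();q=s['ee_rot'];M=Ro.from_quat(q[[1,2,3,0]]).as_matrix();print(s['time_s'],s['eef_pos'],np.degrees(np.arctan2(M[1,1],M[0,1])),s['joints'])
w=viewer.camera_info('wrist');print(w);cv2.imwrite('pics/w1.png',viewer.capture('wrist'))
```

```text
0.1 [ 130.78506803 -508.23027318  230.80500748] -75.57142811759364 [-1.54240128e+00  3.13392958e-01  1.49832883e+00  1.23574901e-05
  1.33097890e+00 -2.23433844e-01]
{'fx': 371.64829954431775, 'fy': 371.64829954431775, 'cx': 319.39894586553794, 'cy': 238.7183315808195, 'R': array([[ 0.24936701, -0.96840832, -0.00119084],
       [-0.91576375, -0.23621049,  0.32493285],
       [-0.31494896, -0.07993701, -0.94573634]]), 't': array([-524.83307886,  -42.30827619,  381.32601918])}
```

View pics/w1.png

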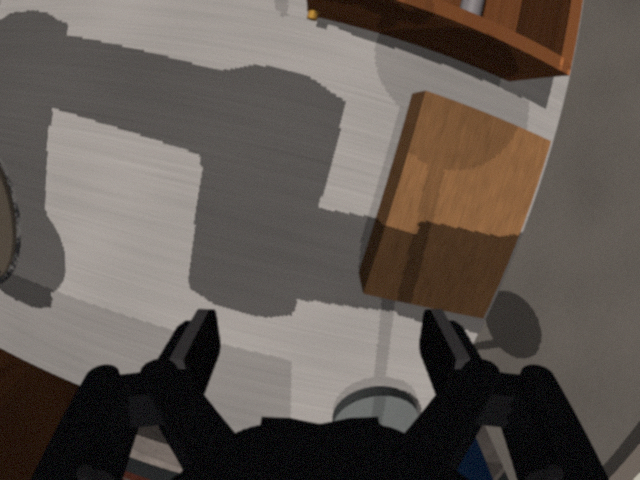

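The moves were refused because every row needs all its keys, so this view is from the start pose. It shows the fingers at (205,340) and (435,340), with the bin at the top right. I'll send the moves again.

Request:
carry_out([
  {"x":0.05,"y":0.036,"z":0,"ax":0,"ay":0,"az":0,"hand":1},
  {"x":0.1,"y":0.072,"z":0,"ax":0,"ay":0,"az":0,"hand":1},
  {"x":0.15,"y":0.108,"z":0,"ax":0,"ay":0,"az":0,"hand":1},
  {"x":0.2,"y":0.144,"z":0,"ax":0,"ay":0,"az":0.03,"hand":1},
  {"x":0.24,"y":0.172,"z":0,"ax":0,"ay":0,"az":0.06,"hand":1},
])

```text
time_s: 0.78
eef_pos: [372.4, -334.8, 231.3]
ee_rot: [0.11, 0.698, 0.111, -0.698]
force: [-0.5, -1.3, 0.5]
grip_width: 0.999
```

Request:
carry_out([
  {"x":0.04,"y":0.03,"z":0,"ax":0,"ay":0,"az":0,"hand":1},
  {"x":0.08,"y":0.06,"z":0,"ax":0,"ay":0,"az":0,"hand":1},
  {"x":0.12,"y":0.09,"z":0,"ax":0,"ay":0,"az":0,"hand":1},
  {"x":0.165,"y":0.124,"z":0,"ax":0,"ay":0,"az":0,"hand":1},
  {"x":0.165,"y":0.124,"z":0,"ax":0,"ay":0,"az":0,"hand":1},
])

```text
time_s: 1.4
eef_pos: [537.5, -210.0, 230.5]
ee_rot: [-0.111, -0.698, -0.112, 0.698]
force: [-0.4, -0.3, -0.3]
grip_width: 1.0
```

Run:
```python
from h import *
from scipy.spatial.transform import Rotation as Ro
s=ctrl.sense();q=s['ee_rot'];M=Ro.from_quat(q[[1,2,3,0]]).as_matrix();print(s['time_s'],s['eef_pos'],np.degrees(np.arctan2(M[1,1],M[0,1])),s['joints'])
w=viewer.camera_info('wrist');print(w);cv2.imwrite('pics/w2.png',viewer.capture('wrist'))
```

```text
1.4 [ 537.5427953  -209.98290981  230.52436848] -71.89007997700288 [-5.75533894e-01  4.29655537e-01  1.33405150e+00  4.79727822e-04
  1.37882974e+00  6.79092835e-01]
{'fx': 371.64829954431775, 'fy': 371.64829954431775, 'cx': 319.39894586553794, 'cy': 238.7183315808195, 'R': array([[ 0.31106287, -0.9503888 , -0.00100766],
       [-0.89857844, -0.29445027,  0.32535492],
       [-0.30951037, -0.10030038, -0.94559144]]), 't': array([-366.89550329,  379.1533753 ,  525.79687226])}
```

View pics/w2.png

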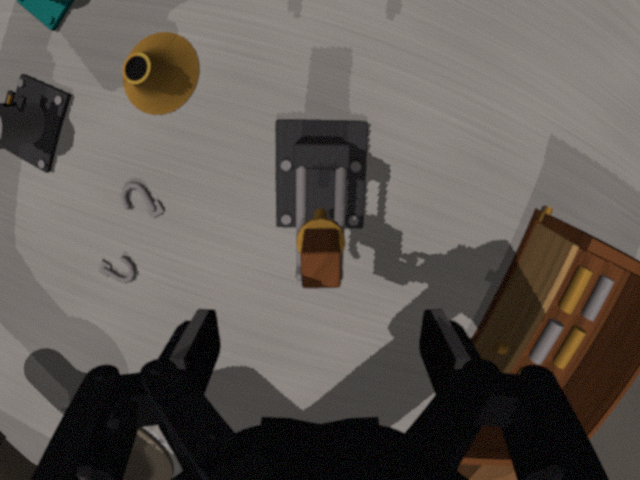

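The grip's top face is at about (321.5,269) and lines up with the jaws. The prongs and post are directly above it in the picture.

Run:
```python
from h import *
w=viewer.camera_info('wrist'); im=cv2.imread('pics/w2.png')
hs=cv2.cvtColor(im,cv2.COLOR_BGR2HSV); m=cv2.inRange(hs[225:295,290:350],(3,90,50),(13,255,255))
for c in cv2.findContours(m,0,1)[0]:
    if cv2.contourArea(c)>60: print(cv2.boundingRect(c),cv2.minAreaRect(c))
print(im[240:292:3,321],)
for p in((321.5,269),(302,287),(341,287),(302.5,253),(340.5,253)): print(onz(w,*p,171,True))
```

```text
(11, 26, 40, 36) ((30.5, 43.5), (35.0, 39.0), 90.0)
[[ 21  28  49]
 [  3  18  42]
 [  9  19  43]
 [  9  26  45]
 [ 29  42  71]
 [ 32  57  98]
 [ 44  67 108]
 [ 33  63 101]
 [ 33  59  95]
 [ 35  55  93]
 [ 30  54  90]
 [ 30  53  92]
 [ 28  54  91]
 [ 32  54  93]
 [ 22  41  71]
 [ 16  32  55]
 [ 99 102 113]
 [124 125 131]]
[ 532.30850415 -214.30728979  171.        ]
[ 517.25233579 -206.77839286  171.        ]
[ 524.58021242 -229.3118739   171.        ]
[ 538.56433542 -200.56573609  171.        ]
[ 545.44465073 -221.70100188  171.        ]
```

Run:
```python
from h import *
w=viewer.camera_info('wrist'); R,t=w['R'],w['t']
def pf(X):
    p=R@X+t; th=np.arctan2(np.hypot(p[0],p[1]),p[2]); k=w['fx']*th/np.hypot(p[0],p[1]); return (p[0]*k+w['cx']).round(1),(p[1]*k+w['cy']).round(1)
c=np.array([535,-212.5,0]);a=np.radians(18);ex=np.array([np.cos(a),np.sin(a),0]);ey=np.array([-ex[1],ex[0],0])
for z in(171,121): print(z,[pf(c+ex*i*12+ey*j*12+[0,0,z]) for i,j in((-1,1),(-1,-1),(1,1),(1,-1))])
im=cv2.imread('pics/w2.png'); cv2.imwrite('pics/w2c.png',cv2.resize(im[195:300,270:375],(630,630),interpolation=cv2.INTER_CUBIC)*2)
```

```text
171 [(np.float64(300.1), np.float64(282.4)), (np.float64(339.9), np.float64(282.4)), (np.float64(299.4), np.float64(245.1)), (np.float64(340.7), np.float64(245.1))]
121 [(np.float64(303.5), np.float64(252.6)), (np.float64(336.4), np.float64(252.6)), (np.float64(303.0), np.float64(220.9)), (np.float64(336.9), np.float64(220.9))]
```

View pics/w2c.png

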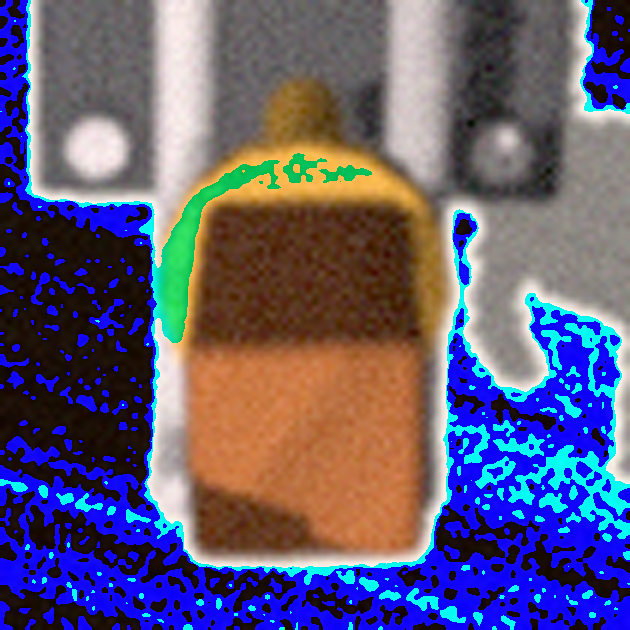

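The close crop shows the grip's top face spanning px 302–340 by 252–287, with its centre at (321,270). That puts it at about (532,-214), and averaging with the other views gives about (533,-213.5).

Request:
carry_out([
  {"x":-0.0045,"y":-0.0035,"z":-0.02,"ax":0,"ay":0,"az":0,"hand":1},
  {"x":-0.0045,"y":-0.0035,"z":-0.05,"ax":0,"ay":0,"az":0,"hand":1},
  {"x":-0.0045,"y":-0.0035,"z":-0.08,"ax":0,"ay":0,"az":0,"hand":1},
  {"x":-0.0045,"y":-0.0035,"z":-0.101,"ax":0,"ay":0,"az":0,"hand":1},
  {"x":-0.0045,"y":-0.0035,"z":-0.101,"ax":0,"ay":0,"az":0,"hand":1},
])

```text
time_s: 2.08
eef_pos: [529.9, -216.4, 129.2]
ee_rot: [-0.109, -0.698, -0.11, 0.699]
force: [-0.3, -0.2, 0.9]
grip_width: 1.0
```

Request:
carry_out([
  {"x":0,"y":0,"z":0,"ax":0,"ay":0,"az":0,"hand":0.2},
  {"x":0,"y":0,"z":0,"ax":0,"ay":0,"az":0,"hand":-0.1},
  {"x":0,"y":0,"z":0,"ax":0,"ay":0,"az":0,"hand":-1},
  {"x":0,"y":0,"z":0,"ax":0,"ay":0,"az":0,"hand":-1},
  {"x":0,"y":0,"z":0,"ax":0,"ay":0,"az":0,"hand":-1},
], grip_force=70)

```text
time_s: 2.7
eef_pos: [531.5, -216.0, 130.9]
ee_rot: [0.11, 0.699, 0.11, -0.698]
force: [-0.7, 1.6, 5.3]
grip_width: 0.272
```

Request:
carry_out([
  {"x":0,"y":0,"z":0,"ax":0,"ay":0,"az":0,"hand":-1},
  {"x":0,"y":0,"z":0,"ax":0,"ay":0,"az":0,"hand":-1},
  {"x":0,"y":0,"z":0,"ax":0,"ay":0,"az":0,"hand":-1},
])

```text
time_s: 3.08
eef_pos: [531.5, -216.0, 130.8]
ee_rot: [0.11, 0.699, 0.11, -0.698]
force: [-1.0, 1.2, 5.9]
grip_width: 0.274
```

Request:
carry_out([
  {"x":0,"y":0,"z":0.01,"ax":0,"ay":0,"az":0,"hand":-1},
  {"x":0,"y":0,"z":0.03,"ax":0,"ay":0,"az":0,"hand":-1},
  {"x":0,"y":0,"z":0.06,"ax":0,"ay":0,"az":0,"hand":-1},
  {"x":0,"y":0,"z":0.1,"ax":0,"ay":0,"az":0,"hand":-1},
  {"x":0,"y":0,"z":0.11,"ax":0,"ay":0,"az":0,"hand":-1},
])

```text
time_s: 3.7
eef_pos: [531.8, -216.3, 242.6]
ee_rot: [0.111, 0.7, 0.109, -0.698]
force: [-0.4, -0.2, -1.5]
grip_width: 0.269
```

Run:
```python
from h import *
s=ctrl.sense(); print(s['time_s'],s['eef_pos'],s['force'])
a=viewer.capture('scene'); cv2.imwrite('pics/s1.png',a); b=viewer.capture('wrist'); cv2.imwrite('pics/w3.png',b)
x=cv2.resize(a[120:290,220:440],(800,618))[:600]; cv2.imwrite('pics/s1c.png',np.hstack([cv2.resize(a[130:280,230:330],(400,600),interpolation=cv2.INTER_CUBIC),cv2.resize(b[180:420,240:400],(400,600),interpolation=cv2.INTER_CUBIC)]))
```

```text
3.7 [ 531.84272289 -216.28368268  242.63645713] [-0.35094692 -0.20565449 -1.54047444]
```

View pics/s1c.png

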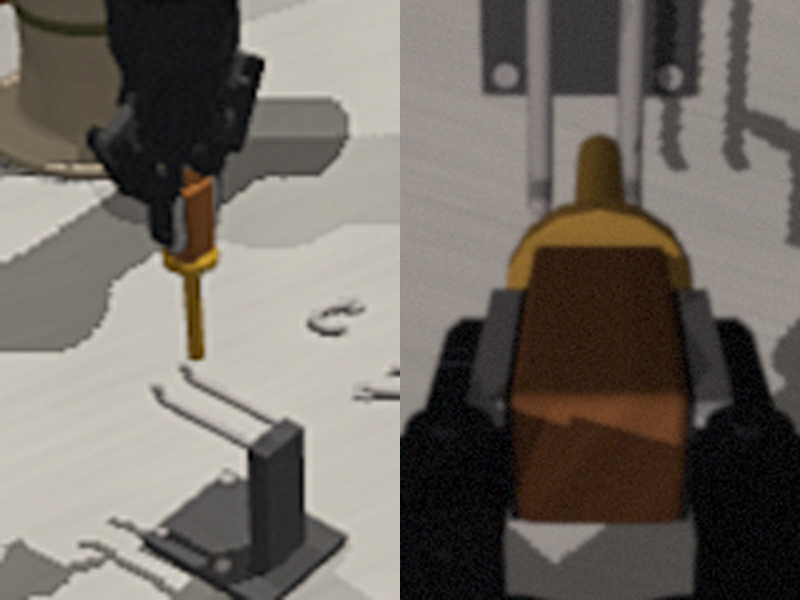

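The tool is held between the pads and clear of the hook, with its nose hanging free at about scene (279,219) and wrist (320,236).

Run:
```python
from h import *
w=viewer.camera_info('wrist');si=viewer.camera_info('scene')
for p,q in (((279.3,219),(319.6,238)),):
    (c1,d1),(c2,d2)=ray(si,*p),ray(w,*q,True)
    k=np.linalg.lstsq(np.c_[d1,-d2],c2-c1,rcond=None)[0]; print(c1+d1*k[0],c2+d2*k[1])
print(onz(si,279.3,219,151),onz(w,319.6,238,151,True))
# collar centre (z 151+75) extremes in wrist: x 508..690, widest at row ~283
u=(599-400)/2.5+240; print('collar', onz(w,u,283/2.5+180,231,True))
```

```text
[ 536.36544726 -214.56982221  150.81313221] [ 535.90506224 -215.07454843  151.015879  ]
[ 536.57769391 -214.68835842  151.        ] [ 535.89991156 -215.07622879  151.        ]
collar [ 536.31117942 -214.8540224   231.        ]
```

Request:
carry_out([
  {"x":0,"y":0.06,"z":0,"ax":0,"ay":0,"az":0,"hand":-1},
  {"x":0,"y":0.12,"z":0,"ax":0,"ay":0,"az":0,"hand":-1},
  {"x":0,"y":0.18,"z":0,"ax":0,"ay":0,"az":0,"hand":-1},
  {"x":0,"y":0.24,"z":0,"ax":0,"ay":0,"az":0,"hand":-1},
  {"x":0,"y":0.3,"z":0,"ax":0,"ay":0,"az":0,"hand":-1},
])

```text
time_s: 4.42
eef_pos: [530.4, 85.9, 238.4]
ee_rot: [-0.11, -0.698, -0.11, 0.7]
force: [1.5, 0.3, -1.3]
grip_width: 0.271
```

Request:
carry_out([
  {"x":0,"y":0.03,"z":0,"ax":0,"ay":0,"az":0,"hand":-1},
  {"x":0,"y":0.055,"z":0,"ax":0,"ay":0,"az":0,"hand":-1},
  {"x":0,"y":0.064,"z":0,"ax":0,"ay":0,"az":0,"hand":-1},
  {"x":0,"y":0.064,"z":0,"ax":0,"ay":0,"az":0,"hand":-1},
])

```text
time_s: 4.92
eef_pos: [531.0, 147.9, 239.3]
ee_rot: [-0.11, -0.698, -0.11, 0.699]
force: [-0.1, 0.7, -1.4]
grip_width: 0.273
```

Run:
```python
from h import *
s=ctrl.sense(); print(s['time_s'],s['eef_pos'],s['force'])
a=viewer.capture('scene'); cv2.imwrite('pics/s2.png',a); b=viewer.capture('wrist'); cv2.imwrite('pics/w4.png',b); t=viewer.capture('top'); cv2.imwrite('pics/t4.png',t)
cv2.imwrite('pics/s2c.png',np.hstack([cv2.resize(a[110:230,340:420],(400,600),interpolation=cv2.INTER_CUBIC),cv2.resize(b[60:300,240:400],(400,600),interpolation=cv2.INTER_CUBIC)]))
```

```text
4.925 [531.03738625 147.89623591 239.33954913] [-0.0840135   0.68444928 -1.35195334]
```

View pics/s2c.png

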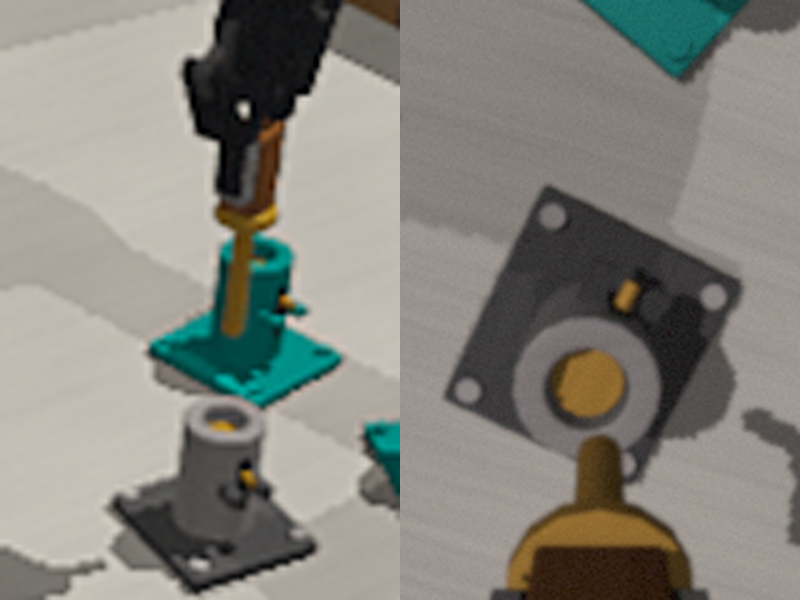

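The nose hangs above the housing. In the wrist view the rim ring is centred at about (314.8,215.2), with the cup visible inside and the pin at (330,178). The turquoise look-alike only lies behind the tool in the scene view.

Run:
```python
from h import *
w=viewer.camera_info('wrist');si=viewer.camera_info('scene')
b=cv2.imread('pics/w4.png')
print('mouth w',onz(w,314.8,215.2,85,True),'s',onz(si,340+224/5,110+423/5,85))
g=lambda x,y:onz(w,240+(x-400)/2.5,60+y/2.5,85,True)
print([np.linalg.norm(g(513,388)-g(660,388)),np.linalg.norm(g(587,317)-g(587,460))])
s=ctrl.sense(); print(s['eef_pos'])
(c1,d1),(c2,d2)=ray(si,340+232/5,110+331/5),ray(w,240+199/2.5,60+444/2.5,True)
k=np.linalg.lstsq(np.c_[d1,-d2],c2-c1,rcond=None)[0]; print('nose',c1+d1*k[0],c2+d2*k[1])
```

```text
mouth w [532.30431136 151.08334859  85.        ] s [538.30462816 147.68103612  85.        ]
[np.float64(48.95603699869202), np.float64(49.454087489058516)]
[531.33010971 147.09992885 239.98606711]
nose [535.58666092 148.10514745 147.78687551] [535.22842286 147.87022922 147.92779402]
```

Request:
carry_out([
  {"x":-0.0015,"y":0.002,"z":-0.01,"ax":0,"ay":0,"az":0,"hand":-1},
  {"x":-0.0015,"y":0.002,"z":-0.03,"ax":0,"ay":0,"az":0,"hand":-1},
  {"x":-0.0015,"y":0.002,"z":-0.045,"ax":0,"ay":0,"az":0,"hand":-1},
  {"x":-0.0015,"y":0.002,"z":-0.053,"ax":0,"ay":0,"az":0,"hand":-1},
  {"x":-0.0015,"y":0.002,"z":-0.053,"ax":0,"ay":0,"az":0,"hand":-1},
])

```text
time_s: 5.7
eef_pos: [529.7, 150.0, 186.9]
ee_rot: [-0.11, -0.698, -0.11, 0.699]
force: [0.5, 0.4, -1.5]
grip_width: 0.275
```

Run:
```python
from h import *
s=ctrl.sense(); print(s['time_s'],s['eef_pos'],s['force'])
a=viewer.capture('scene'); b=viewer.capture('wrist'); cv2.imwrite('pics/s5.png',a); cv2.imwrite('pics/w5.png',b)
cv2.imwrite('pics/s5c.png',np.hstack([cv2.resize(a[160:235,360:410],(400,600),interpolation=cv2.INTER_CUBIC),cv2.resize(b[120:300,260:380],(400,600),interpolation=cv2.INTER_CUBIC)]))
```

```text
5.7 [529.6988661  149.97292678 186.92547113] [ 0.50295492  0.39787088 -1.54543746]
```

View pics/s5c.png

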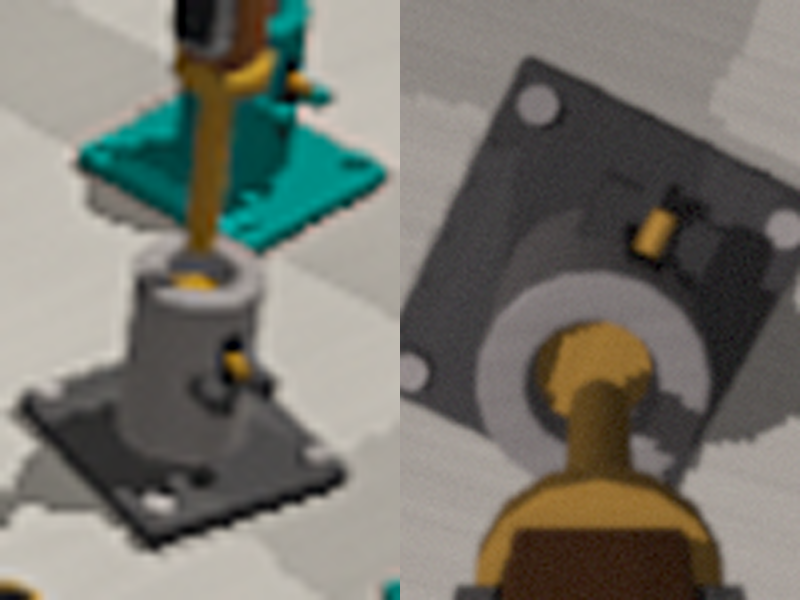

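The nose is about 10 mm above the rim and over the bore in both views. Wrist: nose (320,237), rim centre (318,236). Lowering it into the housing now.

Request:
carry_out([
  {"x":0,"y":0,"z":-0.006,"ax":0,"ay":0,"az":0,"hand":-1},
  {"x":0,"y":0,"z":-0.012,"ax":0,"ay":0,"az":0,"hand":-1},
  {"x":0,"y":0,"z":-0.018,"ax":0,"ay":0,"az":0,"hand":-1},
  {"x":0,"y":0,"z":-0.018,"ax":0,"ay":0,"az":0,"hand":-1},
], grip_force=90)

```text
time_s: 6.3
eef_pos: [529.5, 150.0, 168.7]
ee_rot: [-0.11, -0.698, -0.11, 0.699]
force: [0.5, 0.9, -1.8]
grip_width: 0.272
```

Request:
carry_out([
  {"x":0,"y":0,"z":-0.002,"ax":0,"ay":0,"az":0,"hand":-1},
  {"x":0,"y":0,"z":-0.002,"ax":0,"ay":0,"az":0,"hand":-1},
])

```text
time_s: 6.55
eef_pos: [529.8, 150.0, 167.3]
ee_rot: [0.11, 0.699, 0.11, -0.699]
force: [-0.6, -0.1, -1.5]
grip_width: 0.269
```

Request:
carry_out([
  {"x":0,"y":0,"z":-0.002,"ax":0,"ay":0,"az":0,"hand":-1},
  {"x":0,"y":0,"z":-0.002,"ax":0,"ay":0,"az":0,"hand":-1},
])

```text
time_s: 6.8
eef_pos: [529.7, 150.0, 165.1]
ee_rot: [-0.11, -0.698, -0.11, 0.699]
force: [-0.0, -0.1, -1.7]
grip_width: 0.273
```

Request:
carry_out([
  {"x":0,"y":0,"z":-0.002,"ax":0,"ay":0,"az":0,"hand":-1},
  {"x":0,"y":0,"z":-0.002,"ax":0,"ay":0,"az":0,"hand":-1},
])

```text
time_s: 7.05
eef_pos: [529.9, 150.1, 163.6]
ee_rot: [0.11, 0.699, 0.11, -0.698]
force: [-1.3, 0.4, 3.2]
grip_width: 0.268
```

Contact came at TCP z of about 164, close to the 164.6 predicted, and the spring's preload shows in the force. Now I press down to about TCP 154.5.

Request:
carry_out([
  {"x":0,"y":0,"z":-0.001,"ax":0,"ay":0,"az":0,"hand":-1},
  {"x":0,"y":0,"z":-0.001,"ax":0,"ay":0,"az":0,"hand":-1},
  {"x":0,"y":0,"z":-0.001,"ax":0,"ay":0,"az":0,"hand":-1},
])

```text
time_s: 7.42
eef_pos: [529.9, 150.1, 162.4]
ee_rot: [0.11, 0.699, 0.11, -0.698]
force: [-1.4, 0.4, 4.2]
grip_width: 0.269
```

Request:
carry_out([
  {"x":0,"y":0,"z":-0.002,"ax":0,"ay":0,"az":0,"hand":-1},
  {"x":0,"y":0,"z":-0.004,"ax":0,"ay":0,"az":0,"hand":-1},
  {"x":0,"y":0,"z":-0.004,"ax":0,"ay":0,"az":0,"hand":-1},
  {"x":0,"y":0,"z":-0.004,"ax":0,"ay":0,"az":0,"hand":-1},
])

```text
time_s: 7.92
eef_pos: [529.9, 150.1, 158.5]
ee_rot: [0.11, 0.699, 0.11, -0.698]
force: [-1.9, 0.0, 6.2]
grip_width: 0.271
```

Request:
carry_out([
  {"x":0,"y":0,"z":-0.001,"ax":0,"ay":0,"az":0,"hand":-1},
  {"x":0,"y":0,"z":-0.002,"ax":0,"ay":0,"az":0,"hand":-1},
  {"x":0,"y":0,"z":-0.002,"ax":0,"ay":0,"az":0,"hand":-1},
  {"x":0,"y":0,"z":-0.002,"ax":0,"ay":0,"az":0,"hand":-1},
])

```text
time_s: 8.43
eef_pos: [530.0, 150.1, 156.7]
ee_rot: [0.11, 0.699, 0.11, -0.698]
force: [-0.7, -0.0, 8.2]
grip_width: 0.268
```

Run:
```python
from h import *
s=ctrl.sense(); print(s['time_s'],s['eef_pos'],s['force'])
S=[];Z=[];F=[]
for i in range(8):
    S.append(viewer.capture('scene').astype(float)); s=ctrl.sense(); Z.append(s['eef_pos'][2]);F.append(s['force'][2])
print(np.mean(Z),np.mean(F),np.std(Z),np.std(F))
a=np.mean(S,0).astype(np.uint8);cv2.imwrite('pics/s6.png',a); b=viewer.capture('wrist'); cv2.imwrite('pics/w6.png',b)
o=cv2.imread('pics/s5.png'); f=lambda im:cv2.resize(im[185:225,365:405],(400,400),interpolation=cv2.INTER_CUBIC)
cv2.imwrite('pics/s6c.png',np.hstack([f(o),f(a)]))
for im in(o,a):
    h=cv2.cvtColor(im,cv2.COLOR_BGR2HSV)[195:215,384:396]; m=cv2.inRange(h,(12,120,60),(32,255,255))>0; y,x=np.nonzero(m); print('pin',x.mean()+384,y.mean()+195,m.sum())
```

```text
8.425 [529.98817997 150.06740988 156.66478019] [-0.74473533 -0.01154555  8.20677141]
156.66075806993786 7.207568375331746 0.00910350681009406 0.31454340749374327
pin 388.0 202.45454545454547 11
pin 387.8 203.4 10
```

View pics/s6c.png

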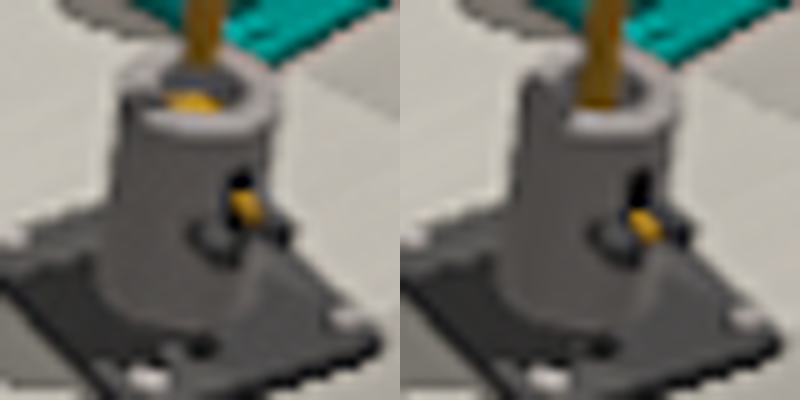

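Left is before and right is now: the pin has dropped from about (389,206) to (389,207.6) and is nearly between the studs. The force gives about 8.0 mm, so contact was at 164.7. I press 2 mm more and check against the pin's shift in the image.

Request:
carry_out([
  {"x":0,"y":0,"z":-0.001,"ax":0,"ay":0,"az":0,"hand":-1},
  {"x":0,"y":0,"z":-0.002,"ax":0,"ay":0,"az":0,"hand":-1},
  {"x":0,"y":0,"z":-0.002,"ax":0,"ay":0,"az":0,"hand":-1},
  {"x":0,"y":0,"z":-0.002,"ax":0,"ay":0,"az":0,"hand":-1},
])

```text
time_s: 9.38
eef_pos: [530.0, 150.1, 154.8]
ee_rot: [0.11, 0.699, 0.11, -0.698]
force: [-2.6, 1.1, 8.1]
grip_width: 0.271
```

Run:
```python
from h import *
S=[];Z=[];F=[]
for i in range(8):
    S.append(viewer.capture('scene').astype(float)); s=ctrl.sense(); Z.append(s['eef_pos'][2]);F.append(s['force'][2])
print(s['time_s'],s['eef_pos'],np.mean(Z),np.mean(F),np.std(F))
a=np.mean(S,0);cv2.imwrite('pics/s7.png',a); b=viewer.capture('wrist'); cv2.imwrite('pics/w7.png',b)
si=viewer.camera_info('scene'); P=np.array([565,163,0])
print('expected rows', proj(si,P+[0,0,60]),proj(si,P+[0,0,50]))
for n in('scene0','s5','s6','s7'):
    im=cv2.imread(f'pics/{n}.png').astype(float)[198:216,384:396]; wgt=np.clip(im[...,2]-im[...,0]-25,0,None)
    y,x=np.mgrid[198:216,384:396]; print(n,(wgt*x).sum()/wgt.sum(),(wgt*y).sum()/wgt.sum(),wgt.sum())
f=lambda im:cv2.resize(im[190:220,370:400],(400,400),interpolation=cv2.INTER_CUBIC)
w=cv2.resize(b[120:200,290:370],(400,400),interpolation=cv2.INTER_CUBIC)
cv2.imwrite('pics/s7c.png',np.hstack([f(a.astype(np.uint8)),w]))
```

```text
9.775 [529.99566651 150.10404038 154.82385214] 154.8074723124076 8.490893557180632 0.6710540870197427
expected rows (np.float64(393.787687660094), np.float64(204.04309488215213)) (np.float64(393.4223596444711), np.float64(206.74896841040274))
scene0 389.14382402707275 204.96446700507613 591.0
s5 389.14409722222223 204.953125 576.0
s6 388.9952456418383 206.9714738510301 631.0
s7 389.0251141552511 207.80593607305937 438.0[ WARN:0@15.353] global loadsave.cpp:1063 imwrite_ Unsupported depth image for selected encoder is fallbacked to CV_8U.
```

View pics/s7c.png

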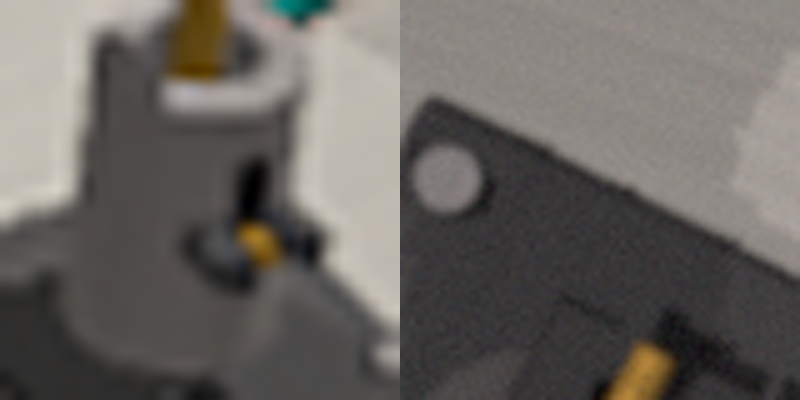

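The pin now sits between the two studs at about scene (389,208). All three measures agree on the 10 mm: force 10.1 mm, TCP travel 9.9 mm, and pin shift 2.85 px against 2.7 px expected. I'm handing in while holding.

Run:
```python
from h import *
from rig import finish_job
s=ctrl.sense(); print(s['time_s'],s['eef_pos'],s['force'],s['grip_width']); print(finish_job())
```

```text
9.825 [529.99042056 150.0744868  154.80914742] [-1.94388922 -0.29700004  8.40864565] 0.27030951598904734
the job is handed in; nothing more can be done
None
```

The tool is off its hook with its nose in the stainless housing, and the spring is pressed about 10 mm. I handed the job in at 9.8 s with the arm still gripping the tool and holding that level.

- **Depth:** three last checks agreed on the 10 mm.
  - TCP travel since contact gave 9.9 mm.
  - The push was about 10.1 N once the tool's weight is allowed for, which is about 10.1 mm by the spring's rate.
  - The pin moved 2.85 px in the scene view against 2.7 px expected, or about 10.5 mm. This is the coarsest of the three.
- **Pin and stop:** the last scene crop shows the pin between the two studs. The force never came near the 16 N of the stop.
- **Disagreements:** the camera views put the mouth up to 6 mm apart in x, with the scene view the outlier. I aimed between them, and the 8 mm of side clearance was enough. The first two move calls were refused for missing keys; nothing moved.
- **Loose parts:** nothing was set down or steered near them, but I took no final picture to confirm they are undisturbed.

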